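# Find the wooden seal for the museum display

### The arm

A 7-joint arm with a two-finger parallel gripper is mounted at the origin on the work surface. World frame = base frame: x ahead of the robot, y to its left, z up, the work surface at z = 0. Lengths are in m, angles in rad, forces in N, time in s.
With the tool pointing down it reaches from about 0.425 to 0.825 m from the base axis. Payload 3.6 kg.
Tool frame: the origin (TCP) lies midway between the tips of the shut fingers; the grasp point (between the pads) lies 19 mm behind it; z points along the fingers, y is the line along which they close (so a half turn about z gives the same grasp; the last joint's range is limited). The gripper opens to 93 mm and grips with 3 to 60 N. Pads are 15 mm wide; open, the fingers measure 128 mm over their backs; the gripper's body (75 mm by 188 mm) begins 65 mm behind the grasp point.
Start: joints at [1.294, 0.615, -0.013, 1.423, 0.008, 1.103, -0.04], TCP at [0.161, -0.63, 0.219] pointing down, gripper open.
Joint ranges: [-3.12, 3.12], [-0.3, 2.06], [-1.34, 1.32], [0.26, 2.42], [-1.36, 4.5], [0.01, 1.98], [-2.84, 2.84]. Speed limits (rad/s): [2.79, 2.79, 3.14, 3.14, 3.14, 3.14, 3.14].

### API

Orientations are given as a unit quaternion [x, y, z, w].
In Python, from workcell import r, optics gives the robot as it stands. The module is installed in compiled form; this text tells all that it offers. Calls block until the motion is done:
- r.move_ptp(position, orientation): joint-space move of the TCP to a pose.
- r.move_straight(position, frame=None, vel=0.15, stop_force=None): straight line of the TCP; frame=None keeps the orientation; vel is the mean speed in m/s. With stop_force (N) it stops when the force on the tool has changed by that much, and returns True; else False.
- r.move_j(angles): joint-space move.
- r.move_gripper(opening): opening from 0.0 (shut) to 1.0 (fully open); the grip force is fixed at half the most; returns when the fingers have stopped.
- r.pause(seconds).
- r.inverse_kinematics(position, orientation): joint angles nearest the present ones, or None.
- r.get_state(): the state.
- optics.camera(name): name is "side" or "top" or "wrist"; returns the picture (384x512x3 uint8, red, green, blue); there is no depth.
- optics.camera_model(name): a dict with "mtx" (3x3 intrinsics, pixels), "k1" (the pictures are not rectified: a ray, as slopes to the right and down, at radius r is drawn at 1 + k1 r^2 times it, then the intrinsics apply), "R" (3x3) and "t" (3): a world point X has camera coordinates R X + t; the wrist camera has in their place "hand_eye" (4x4, takes a point from camera to tool coordinates, whose origin is the TCP and whose axes are the flange's). Camera axes: x right, y down, z forward; pixel columns grow to the right and rows downward; lengths in m; the calibration is good to about 2 mm. A picture is of the moment at which its call begins: read the wrist's pose just before it. camera_model takes no time and is no camera call.
A pose or a line that the arm cannot do raises r.MotionError and nothing moves.
- r.hand_in(): hands the job in; it is judged then, once.
Trained networks look in the newest picture that a camera, given by its name, has taken for a name from the list of things; names that differ only in an ending like _2 or _b are one class to them, and where a whole thing is asked for, a point or a joint stands for the part that bears it (a point fixed in the world has none). Each returns a list of dicts, best first, with "p" (0 to 1); they miss things now and then, are a little off and sometimes report something else, mostly with a low value. They report only what shows in the picture. A call takes as long as a camera call. They do not tell look-alikes from the thing itself.
- optics.masks_of(camera, label): "pixels" (384x512 bool, what is visible of it) and "pixel" ([row, column] in pixels, amid what is visible of it).
The state is a dict: "time": time; "joint_positions": joint angles; "joint_vel": joint speeds; "effort": joint torques, N m; "position": TCP position; "orientation": TCP orientation; "force": force on the tool from outside, world axes, zero at the start; "wrist_torque": the same for the moment, N m; "finger_gap": opening from 0.0 (shut) to 1.0 (fully open); "grasp_force": force on a finger pad.
Only numpy, scipy, OpenCV 4.12 (cv2) and the standard library are available. Lean on these libraries where they do the work, as an engineer would, in place of code of your own. Each camera call takes 0.05 s, during which the arm holds its last target. There are 200 camera calls.

### The job

One of the two lidded boxes on the museum counter holds the slim wooden seal, a straight round piece with a little knob on top; the other holds a squat wooden pot. Open the boxes one at a time, standing each lid you lift the right way up on the counter (or back on its box), until you find the seal, then set it upright in the middle of the low round display stand without dropping anything. Leave the squat pot where it is in its box.

Things in the scene. Friction and masses are not known exactly. Their poses are not given: they have to be found in the camera images.
- lid_a_knob (a point): knob of one box's lift-off lid. Lid: dark-wood hollow cap 100 x 100 mm, 78 mm high, walls 4 mm, 250 g; upright round brass knob mid-top, 24 mm diameter, 34 mm high. Point: on the knob's axis, 20 mm above the lid's top, 98 mm above its lower edge; z up, x and y along its sides. Lid sits loosely on a ledge 6 mm above the counter; lift it straight up 80 mm before moving it sideways
- lid_b_knob (a point): the same point of the other, identical box's lid; either box may hold the seal. Each box base is fixed, 100 x 100 mm; inside the lid a pad 84 x 84 mm, top 14 mm above the counter, carries one wooden piece near its middle (within 8 mm). The counter on the robot's side of each box, 100 to 230 mm from its middle along -x and 150 mm wide, is kept clear for its lid
- seal_mid (a point): the wanted piece: a round light-wood seal standing upright in one of the boxes, hidden until its lid is off; 60 mm tall, about 60 g. Its straight round body is 36 mm in diameter from its foot up to 44 mm, above it a small knob 18 mm in diameter. This point is on its axis half-way up, 30 mm above its foot; z is its upward axis.
- pot_mid (a point): the other piece, to be left alone: a squat round pot of the same light wood, 56 mm in diameter and 34 mm tall, in the other box. This point is on its axis half-way up, 17 mm above its foot; z is up.
- stand_top (a point): fixed low round display stand of dark wood between the two boxes, 100 mm in diameter and 20 mm high, flat-topped. This point is the centre of its top; z is up.
Mind the look-alikes: they are no part of the job. What is shaped like the part that bears stand_top but purple or white is not meant. Leave any red look-alike of the part that bears lid_b_knob alone.

How it is judged:
On the way:
1. the seal is uncovered: the lid over it has been lifted clear and carried aside, with the seal still standing in its box (horizontal distance between seal_mid and lid_a_knob above 0.09 m and horizontal distance between seal_mid and lid_b_knob above 0.09 m and distance of seal_mid from where it was at the start of the episode below 0.03 m), for 0.2 s.
At the end, for the whole second after the job is handed in: The seal stands upright (within 10 degrees), at rest on top of the display stand, within 20 mm of its middle; both lids stand level (within 10 degrees), right way up and still, each on the counter or on its box; the pot is within 30 mm of where it began (horizontal distance between seal_mid and stand_top below 0.02 m and z of seal_mid in the frame of stand_top between 0.025 and 0.035 m and angle between each of seal_mid, lid_a_knob, lid_b_knob's own z axis and vertical below 0.17 rad and linear speed of each of seal, lid_a, lid_b below 0.02 m/s and distance of pot_mid from where it was at the start of the episode below 0.03 m and height (world z) of each of lid_a_knob, lid_b_knob below 0.112 m); the robot touches nothing.
It fails at once if the pot is taken out or moved more than 30 mm (distance of pot_mid from where it was at the start of the episode above 0.03 m).
It fails at once if the seal is tipped over (more than 45 degrees) (angle between seal_mid's own z axis and vertical above 0.8 rad).
It fails at once if the seal is dropped (falls freely faster than 0.5 m/s, more than about 12 mm) (linear speed of seal above 0.5 m/s and contact force between the fingers and seal below 0.3 N).
It fails at once if a lid is dropped (falls freely faster than 0.7 m/s, more than about 25 mm) ((linear speed of lid_a above 0.7 m/s and contact force between the fingers and lid_a below 0.3 N) or (linear speed of lid_b above 0.7 m/s and contact force between the fingers and lid_b below 0.3 N)).
It also fails if it takes over 69 s, if anything falls off the work surface, if the arm or the gripper's body presses on something with over 40 N, if the wrist force passes 120 N, or if a joint passes its speed limit or range.

## Working session

There is one attempt and no reset: what is moved stays moved. The work goes in short steps, each a Python script; the robot and the scene stay as the last script left them, time stands still between calls to the robot, and variables do not carry over. Pictures are saved under pics/ and viewed, at most 10 in all, crops included, and the job is handed in when it is done.

```bash
mkdir -p pics
cat > h.py <<'E'
import numpy as np, cv2
from scipy.spatial.transform import Rotation as Ro
from workcell import r, optics
def cam(name):
    m=optics.camera_model(name)
    if name=="wrist":
        s=r.get_state(); T=np.eye(4); T[:3,:3]=Ro.from_quat(s["orientation"]).as_matrix(); T[:3,3]=s["position"]
        W=T@np.array(m["hand_eye"]); R=W[:3,:3].T; t=-R@W[:3,3]
    else: R=np.array(m["R"]); t=np.array(m["t"])
    return np.array(m["mtx"]),np.array([m["k1"],0,0,0,0.]),R,t
def plane(c,px,z):  # px [(row,col)] -> world points at height z
    K,d,R,t=c
    p=np.asarray(px,float).reshape(-1,2)[:,::-1]
    u=cv2.undistortPointsIter(p.reshape(-1,1,2).copy(),K,d,None,None,(3,100,1e-10)).reshape(-1,2)
    D=np.c_[u,np.ones(len(u))]@R; C=-R.T@t
    return C+D*((z-C[2])/D[:,2])[:,None]
def proj(c,X):
    K,d,R,t=c
    q,_=cv2.projectPoints(np.asarray(X,float).reshape(-1,3),cv2.Rodrigues(R)[0],t,K,d)
    return q.reshape(-1,2)[:,::-1]
def save(img,n,s=1):
    cv2.imwrite("pics/"+n,cv2.resize(img[:,:,::-1],None,fx=s,fy=s,interpolation=cv2.INTER_CUBIC))
E
python3 - <<'E'
from h import *
a=[]
for n in("top","side"):
    c=cam(n);im=optics.camera(n);a.append(im); np.save(n+".npy",im)
    print(n,"campos",(-c[2].T@c[3]).round(3))
    for l,z in(("lid_a_knob",.084),("stand_top",.02)):
        for m in optics.masks_of(n,l):
            print(l,round(m["p"],2),np.round(m["pixel"]),m["pixels"].sum(),plane(c,m["pixel"],z).round(3))
save(a[0],"top.png",1.5);save(a[1],"side.png",1.5)
print(r.get_state())
E
```

```text
top campos [ 0.457 -0.087  1.335]
lid_a_knob 0.75 [165. 151.] 1378 [[0.602 0.24  0.084]]
stand_top 0.9 [227. 219.] 784 [[0.42  0.047 0.02 ]]
stand_top 0.65 [214. 263.] 879 [[ 0.457 -0.086  0.02 ]]
stand_top 0.64 [178. 228.] 843 [[0.567 0.019 0.02 ]]
side campos [ 0.436 -0.896  0.885]
lid_a_knob 0.95 [128. 252.] 1518 [[0.591 0.202 0.084]]
stand_top 0.78 [222. 210.] 1156 [[ 0.452 -0.087  0.02 ]]
stand_top 0.72 [190. 195.] 951 [[0.42  0.033 0.02 ]]
stand_top 0.66 [192. 246.] 979 [[0.552 0.01  0.02 ]]
{'time': 0.3, 'joint_positions': array([ 1.29353544,  0.61525892, -0.01257769,  1.42385317,  0.00813095,
        1.10339744, -0.04042653]), 'joint_vel': array([-0.00062102, -0.00252685,  0.00104005, -0.00414682,  0.00119914,
       -0.00065205,  0.00017711]), 'effort': array([-1.00746449e-03, -4.58301651e+01,  2.08292278e-01, -1.65658379e+01,
       -6.10072073e-02,  1.69485959e-02,  1.66661675e-04]), 'position': array([ 0.16122244, -0.62941819,  0.21825663]), 'orientation': array([ 9.92149147e-01,  1.25059518e-01, -6.96765235e-05, -4.27499165e-04]), 'force': array([0.04695309, 0.44583581, 0.34936855]), 'wrist_torque': array([0.00123815, 0.03372918, 0.05146054]), 'grasp_force': 0.0, 'finger_gap': 0.9984171002127198}
```

View pics/top.png

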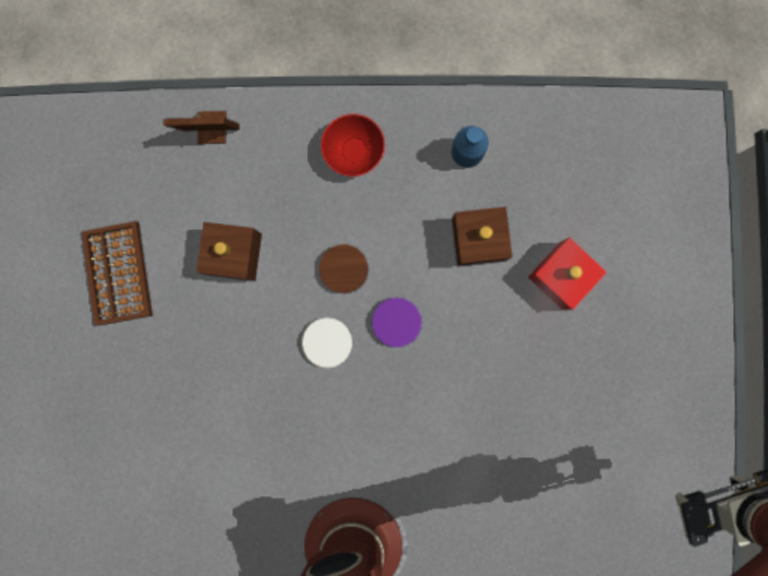

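View pics/side.png

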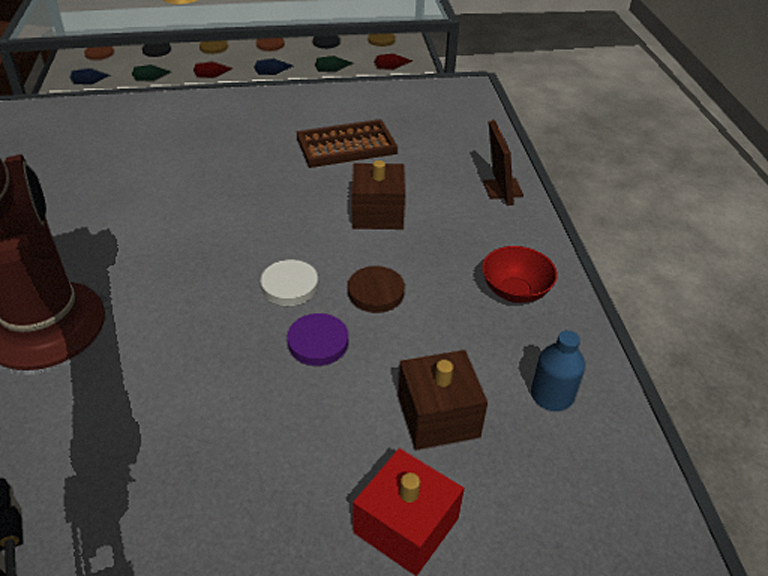

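Top view (picture pixels at 1.5x): brass-knobbed dark lids are at (220,248) and (486,232), and the dark stand is at (343,269). The look-alikes are the red lid (575,272), the purple stand (395,322) and the white stand (327,343), all to be left alone. The abacus, frame, bowl and bottle are clutter. Next I fit the two dark lids and the dark stand in both views.

```bash
cat > fit.py <<'E'
from h import *
from scipy.optimize import minimize
C={n:cam(n) for n in("top","side")}; I={n:np.load(n+".npy").astype(int) for n in C}
def hull(c,P):
    m=np.zeros((384*4,512*4),np.uint8); q=proj(c,P)[:,::-1]
    cv2.fillConvexPoly(m,cv2.convexHull((q*4+1.5).round().astype(np.int32)),1)
    return cv2.resize(m.astype(np.float32),(512,384),interpolation=cv2.INTER_AREA)
a=np.linspace(0,2*np.pi,60)
def cyl(x,y,R,z0,z1): return np.r_[[[x+R*np.cos(t),y+R*np.sin(t),z] for t in a for z in(z0,z1)]]
def box(x,y,w):
    k=np.array([[i,j] for i in(-.05,.05) for j in(-.05,.05)]); k=k@Ro.from_euler('z',w).as_matrix()[:2,:2].T+[x,y]
    return np.r_[np.c_[k,np.zeros(4)],np.c_[k,np.full(4,.084)]]
def fit(P,p0,views):
    def cost(p):
        s=0
        for n in views:
            wood=((I[n][...,0]-I[n][...,2])>12).astype(np.float32)
            h=hull(C[n],P(p)); reg=cv2.dilate(h,np.ones((9,9)))>0
            if P(p).shape[0]==8: h=np.maximum(h,hull(C[n],cyl(p[0],p[1],.012,.084,.118)))
            reg=cv2.dilate(h,np.ones((9,9)))>0
            s+=np.abs(h-wood)[reg].sum()
        return s
    best=min((minimize(cost,[*p0[:2],w][:len(p0)],method="Nelder-Mead",options=dict(initial_simplex=np.array([[*p0[:2],w][:len(p0)]]+[[p0[0]+.012*(i==0),p0[1]+.012*(i==1),w+.2*(i==2)][:len(p0)] for i in range(len(p0))]),xatol=1e-4,fatol=.1)) for w in(-.3,0,.3)),key=lambda o:o.fun)
    return best.x.round(4),round(best.fun,1)
if __name__=="__main__":
    k=plane(C["top"],[(248/1.5,220/1.5),(232/1.5,486/1.5)],.118); print("knob tops",k.round(3))
    for vs in(["top"],["side"],["top","side"]):
        for q in k: print(vs,"lid",*fit(lambda p:box(*p),[q[0],q[1],0],vs))
        print(vs,"stand",*fit(lambda p:cyl(*p,.05,0,.02),[.565,.018],vs))
    s=[I["top"][120:200,90:380].astype(np.uint8)]
    save(s[0],"crop.png",2.6)
E
python3 fit.py
```

```text
knob tops [[ 0.596  0.243  0.118]
 [ 0.625 -0.258  0.118]]
['top'] lid [ 0.5978  0.2448 -0.1258] 39.9
['top'] lid [ 0.6269 -0.2583  0.1067] 61.9
['top'] stand [0.566  0.0186] 29.7
['side'] lid [ 0.5945  0.2453 -0.116 ] 117.3
['side'] lid [ 0.6246 -0.255   0.0904] 271.6
['side'] stand [0.5638 0.0198] 52.9
['top', 'side'] lid [ 0.5963  0.2448 -0.1261] 196.6
['top', 'side'] lid [ 0.625  -0.2557  0.0839] 405.2
['top', 'side'] stand [0.5654 0.0195] 98.6
```

View pics/crop.png

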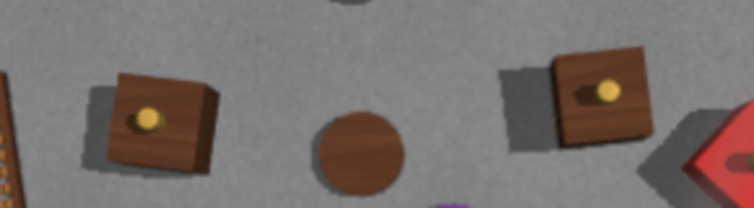

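The crop confirms two dark-wood lids with brass knobs and the dark stand. The red lid sits to the right of the right box. I'll open the right box first, since the arm already starts on that side.

```bash
cat > lid.py <<'E'
from h import *
Q=[1,0,0,0]
def openbox(x,y,px,py):
    r.move_ptp([x,y,.22],Q)
    hit=r.move_straight([x,y,.0895],vel=.12,stop_force=8); print("hit",hit,r.get_state()["position"].round(4))
    r.move_gripper(0.0); s=r.get_state(); print("gap mm",s["finger_gap"]*93,"gf",s["grasp_force"])
    z0=s["position"][2]
    if not 18<s["finger_gap"]*93<30: return
    r.move_straight([x,y,z0+.02],vel=.08); r.move_straight([x,y,z0+.12],vel=.15)
    s=r.get_state(); print("held",s["finger_gap"]*93,s["force"].round(2))
    r.move_straight([px,py,z0+.12],vel=.2)
    r.move_straight([px,py,z0+.012],vel=.12)
    h=r.move_straight([px,py,z0-.0085],vel=.02,stop_force=4); s=r.get_state(); print("down",h,s["position"].round(4),"expect z",z0-.006)
    r.move_gripper(1.0)
    r.move_straight([px,py,.24],vel=.2)
    print("t",r.get_state()["time"])
E
python3 - <<'E'
from lid import *
openbox(.6258,-.257,.461,-.257)
c=cam("top");im=optics.camera("top");np.save("top2.npy",im)
for l,z in(("seal_mid",.044),("pot_mid",.031),("lid_a_knob",.078)):
    for m in optics.masks_of("top",l): print(l,round(m["p"],2),np.round(m["pixel"],1),m["pixels"].sum(),plane(c,m["pixel"],z).round(3))
save(im[100:240,250:450],"t2.png",3)
E
```

```text
hit False [ 0.6265 -0.2573  0.0905]
gap mm 23.574290897934944 gf 29.999984800815582
held 23.28556267483708 [ 0.08  0.04 -3.1 ]
down True [ 0.4608 -0.2569  0.0833] expect z 0.08346651593024482
t 10.9583
seal_mid 0.58 [159.4 321.4] 127 [[ 0.621 -0.261  0.044]]
lid_a_knob 0.85 [165.5 152.1] 1370 [[0.6   0.238 0.078]]
```

View pics/t2.png

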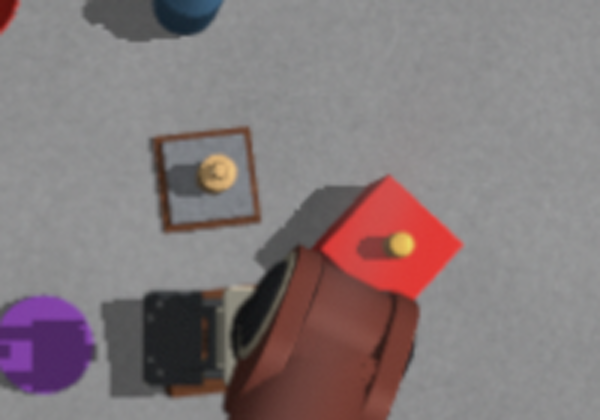

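The right box holds the seal: a slim round piece with a small knob at (217,173) in the crop. Its lid stands under the gripper. Next I locate the seal from the top image and a wrist image.

Run:
```python
from lid import *
import fit
from scipy.optimize import minimize
r.move_ptp([.60,-.257,.26],[1,0,0,0])
views=[]
for n in("wrist","side"):
    c=cam(n); im=optics.camera(n); views.append((n,c,im))
    ms=optics.masks_of(n,"seal_mid"); print(n,[(round(m["p"],2),m["pixel"],plane(c,m["pixel"],.044).round(3)) for m in ms])
views.append(("top",cam("top"),np.load("top2.npy")))
def model(c,x,y):
    return np.maximum(fit.hull(c,fit.cyl(x,y,.018,.014,.058)),fit.hull(c,fit.cyl(x,y,.009,.058,.074)))
ov=[]
for n,c,im in views:
    i=im.astype(int); w=((i[...,0]-i[...,2]>40)&(i[...,0]>110)).astype(np.float32)
    u=proj(c,[.622,-.26,.044])[0]; reg=np.zeros_like(w); 
    k=70 if n=="wrist" else 16
    a,b=int(u[0]),int(u[1]); reg[max(a-k,0):a+k,max(b-k,0):b+k]=1
    f=lambda p:(np.abs(model(c,*p)-w)*reg).sum()
    s=np.array([[.622,-.26],[.630,-.26],[.622,-.252]])
    o=minimize(f,s[0],method="Nelder-Mead",options=dict(initial_simplex=s)); print(n,u.round(),o.x.round(4),round(o.fun,1),(w*reg).sum())
    if n=="wrist":
        v=im.copy(); h=model(c,*o.x)>.5; e=cv2.morphologyEx(h.astype(np.uint8),cv2.MORPH_GRADIENT,np.ones((3,3)))>0; v[e]=[0,255,0]; save(v,"w1.png",1)
```

```text
wrist [(0.59, [153.1, 261.5], array([[ 0.625, -0.262,  0.044]]))]
side [(0.79, [268.2, 292.6], array([[ 0.621, -0.264,  0.044]]))]
wrist [155. 260.] [ 0.6263 -0.2609] 791.1 1371.0
side [267. 293.] [ 0.6245 -0.2637] 153.2 236.0
top [159. 321.] [ 0.6276 -0.2633] 44.4 130.0
```

View pics/w1.png

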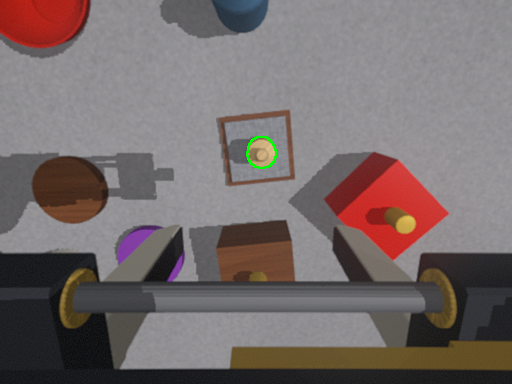

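The model outline sits on the seal at (261,153), and the three views agree on about (0.626, -0.262). The fingers have room at the red lid if only partly open, so I'll pick and place now.

Run:
```python
from lid import *
x,y=.6262,-.262
r.move_gripper(.72)
r.move_straight([x,y,.16],vel=.15)
print("hit",r.move_straight([x,y,.026],vel=.08,stop_force=5))
r.move_gripper(0.0); s=r.get_state(); z0=s["position"][2]; print(s["position"].round(4),"gap",s["finger_gap"]*93,s["grasp_force"])
if 30<s["finger_gap"]*93<42:
    r.move_straight([x,y,z0+.12],vel=.1)
    s=r.get_state(); print("held",s["finger_gap"]*93,s["force"].round(2))
    X,Y=.5652,.0190
    r.move_straight([X,Y,z0+.12],vel=.2)
    r.move_straight([X,Y,z0+.015],vel=.1)
    h=r.move_straight([X,Y,z0+.003],vel=.015,stop_force=2); s=r.get_state(); print("down",h,s["position"].round(4),"expect",z0+.006)
    save(optics.camera("side")[120:300,150:350],"s3.png",3)
    print("t",s["time"])
```

```text
hit False
[ 0.6262 -0.2619  0.026 ] gap 35.31774510219652 30.000136530725285
held 35.21089477554401 [ 0.2  -0.26 -0.26]
down True [0.5651 0.019  0.0319] expect 0.03204075979676112
t 20.6417
```

View pics/s3.png

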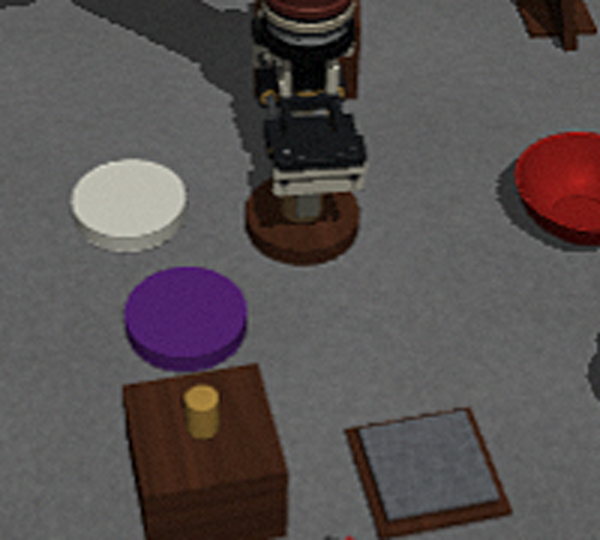

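The seal rests on the stand at the expected height, around (302,215), and its lid stands upright on the counter. I'll release, retreat and check.

Run:
```python
from lid import *
r.move_gripper(.75); r.move_straight([.5651,.019,.22],vel=.1); r.move_ptp([.44,.12,.30],[1,0,0,0]); r.pause(.5)
a=optics.camera("top")[130:250,170:350]; b=optics.camera("side")[150:270,150:330]
save(np.hstack([a,b]),"f.png",2.2); print(r.get_state()["time"])
```

```text
24.825
```

View pics/f.png

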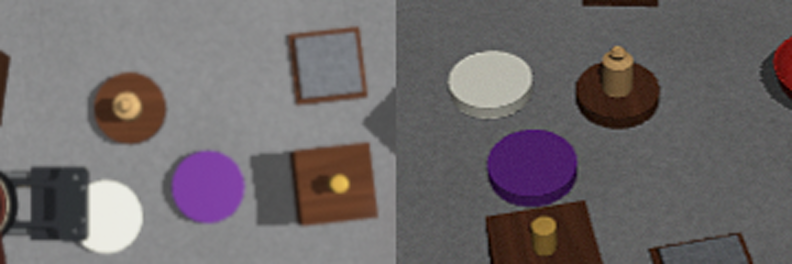

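The seal stands upright in the middle of the dark stand, at (127,105) in the top half and (617,75) in the side half. Its lid stands level on the counter.

```bash
python3 -c "
from workcell import r
print(r.hand_in())"
```

```text
the job is handed in; nothing more can be done
None
```

I handed the job in at about 25 s: the seal stands upright in the middle of the dark display stand and its lid is the right way up on the counter; I never opened the other box, so the pot was not touched. The hand-in call returned no verdict.

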